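# Set a small engine for a cold start

### The arm

A 7-joint arm with a two-finger parallel gripper is mounted at the origin on the work surface. World frame = base frame: x ahead of the robot, y to its left, z up, the work surface at z = 0. Lengths are in m, angles in rad, forces in N, time in s.
With the tool pointing down it reaches from about 0.425 to 0.825 m from the base axis. Payload 3.6 kg.
Tool frame: the origin (TCP) lies between the finger pads; the fingertips stand 8 mm ahead of it and the grasp point (between the pads) lies 11 mm behind it; z points along the fingers, y is the line along which they close (so a half turn about z gives the same grasp; the last joint's range is limited). The gripper opens to 93 mm and grips with 3 to 60 N. Pads are 15 mm wide; open, the fingers measure 128 mm over their backs; the gripper's body (75 mm by 188 mm) begins 65 mm behind the grasp point.
Start: joints at [1.29, 0.615, -0.013, 1.423, 0.008, 1.103, -0.04], TCP at [0.163, -0.629, 0.227] pointing down, gripper open.
Joint ranges: [-3.12, 3.12], [-0.3, 2.06], [-1.34, 1.32], [0.26, 2.42], [-1.36, 4.5], [0.01, 1.98], [-2.84, 2.84]. Speed limits (rad/s): [2.79, 2.79, 3.14, 3.14, 3.14, 3.14, 3.14].

### API

Orientations are given as a unit quaternion [x, y, z, w].
In Python, from workcell import ctrl, capture, camera_params gives the robot as it stands. The module is installed in compiled form; this text tells all that it offers.
- The arm moves only by the tool arm_command, never from a script. Its argument "series" is a list of rows, each a list of 2 entries, a list of its own where there are three numbers: the shift along the tool's x, y, z in mm, then the turn, a rotation vector about the tool's x, y, z in degrees. A call has 1 to 5 rows; each row is the pose to reach, as a shift and turn from the pose commanded when the call began, along the tool's axes at that moment; what a row does not reach only later rows make up. A row lasts 1/12 s, in which the tool goes at most 41.7 mm and 7.16 degrees, less where a joint would pass 70% of its speed; a pose out of reach is approached as far as the arm can. A call with a gripper value outside its range is refused whole. "fingers" is the finger opening in mm, from 0 to 93, set as the call begins (left out, the last holds). The fingers move at their own pace and stop on an object; "grip_force" is the grip in N (left out, the last holds). Time passes only in rows, so rows that repeat a pose let the fingers close. It gives the time, the measured TCP pose, the force, the opening and the grip force at its end, in the units of the state.
- ctrl.observe(): the state, without advancing time (a new reading comes with each control period).
- capture(name): name is "scene" or "side" or "wrist"; returns the picture (480x640x3 uint8, red, green, blue); there is no depth.
- camera_params(name): a dict with "fx", "fy", "cx", "cy" (pixels), "position" and "orientation" of the camera in the world; the wrist camera has in their place "hand_eye" (4x4, takes a point from camera to tool coordinates, whose origin is the TCP and whose axes are the flange's). Camera axes: x right, y down, z forward; pixel columns grow to the right and rows downward; lengths in m; the calibration is good to about 2 mm. A picture is of the moment at which its call begins: read the wrist's pose just before it. camera_params takes no time and is no camera call.
- ctrl.hand_in(): hands the job in; it is judged then, once.
The state is a dict: "t": time; "joint_pos": joint angles; "qd": joint speeds; "effort": joint torques, N m; "ee_pos": TCP position; "ee_rot": TCP orientation; "force": force on the tool from outside, world axes, zero at the start; "wrist_torque": the same for the moment, N m; "opening": finger opening in m; "gripper_force": force on a finger pad.
Only numpy, scipy, OpenCV 4.12 (cv2) and the standard library are available. Lean on these libraries where they do the work, as an engineer would, in place of code of your own. Each camera call takes 0.05 s, during which the arm holds its last target. There are 200 camera calls.

### The job

Set this engine for a cold start: first push the fuel tap's handle round from sideways to fully on, where it points away from the robot, then push the choke paddle away from the robot, on past the half-choke detent, to the full-choke stop, so that both stay there. Leave the throttle lever (the ball on a stem) where it is and do not disturb or lift any of the loose things.

Things in the scene. Friction and masses are not known exactly. Their poses are not given: they have to be found in the camera images.
- engine: Small petrol engine and grey control console on one base plate, fixed. Origin on the bench under the console's centre; x: the way the choke slides to full; y left of that; z up. Console: box 220 (x) by 300 (y) mm, flat top 90 mm above the bench, carrying from +y to -y fuel tap, choke, throttle. The engine proper, 230 mm tall, begins 160 mm to the -y side of the origin: keep the gripper clear.
- fuel_pivot (a point): Centre of the fuel tap's vertical pivot, at console-top height (90 mm), at (-20, 85) mm in the engine's frame.
- fuel_tip (a point): Top centre of the upright round steel post at the end of the fuel tap's handle: post 14 mm in diameter, 55 mm from the pivot axis; its top is 46 mm above the console top and it is bare from 24 mm up. From the pivot to the post runs a flat bar 12 mm wide, 16 to 24 mm above the console top.
- fuel (a joint): Angle of the fuel tap, rad: 0 = shut, handle along the engine's +y; grows clockwise seen from above; 1.4 = fully on, at its stop, handle nearly along the engine's +x. At angle a it points along (sin a, cos a) in the engine's x, y. Starts from 0 to 0.35. Plain friction, about 1.5 N at the post; stays where it is left.
- choke_top (a point): Top centre of the choke paddle: upright flat black tab 10 mm thick (x), 34 mm wide (y), its top 51 mm and lower edge 11 mm above the console top. It slides along the engine's +x in a slot at y = 0 in the engine's frame, from x = -45 mm (open) to +15 mm (full choke); the slot is notched at open, half and full.
- choke (a joint): Choke slide, m: 0 = open, 0.030 = half-choke detent, 0.060 = full choke, at its end stop. A sprung detent draws it into the nearest of the three; the ridges lie at about 0.014 and 0.046 and take up to about 8 N to push over. Short of the second ridge it springs back to half choke. Starts below 0.006.
- throttle_top (a point): Top centre of the throttle lever, a 26 mm black ball on a thin stem in a like slot at y = -90 mm in the engine's frame, top 51 mm above the console top. To be left where it is; it slides along the slot if knocked.
- socket: Loose steel spark-plug socket, 26 mm in diameter, 45 mm tall, standing on the console's far (+x) strip between choke and fuel tap. Origin at its foot.
- plug: Loose spark plug, 22 mm in diameter, 62 mm tall, standing on the console's far (+x) strip between choke and throttle. Origin at its foot.
- jar: Loose jar, 68 mm in diameter, 85 mm tall, on the bench. Origin at its foot.
- wrench_grip (a point): Middle of a loose steel wrench, 180 mm long, lying on the bench.
- bearing: Loose steel ring, 62 mm in diameter, 16 mm high, lying on the bench. Origin at its underside.

How it is judged:
On the way, in this order (a step that is already met when the one before it is completed fails the run):
1. the fuel tap is fully on (value of joint fuel above 1.25 rad), for 0.2 s.
2. the choke is at the full-choke stop (value of joint choke above 0.055 m), for 0.2 s.
At the end, for the whole second after the job is handed in: The fuel tap is on (beyond 1.25 of its 1.4 rad), the choke rests at the full-choke stop (beyond 55 of its 60 mm), both at rest; the throttle is within 8 mm and every loose thing within 30 mm of where it began (value of joint fuel above 1.25 rad and value of joint choke above 0.055 m and velocity of joint choke below 0.01 m/s and velocity of joint fuel below 0.1 rad/s and distance of throttle_top from where it was at the start of the episode below 0.008 m and distance of each of socket, plug, jar, wrench_grip, bearing from where it was at the start of the episode below 0.03 m); the robot touches nothing.
It fails at once if the throttle lever was moved more than 8 mm (distance of throttle_top from where it was at the start of the episode above 0.008 m).
It fails at once if a loose thing was lifted or shifted more than 30 mm (distance of any of socket, plug, jar, wrench_grip, bearing from where it was at the start of the episode above 0.03 m).
It fails at once if a standing loose thing was knocked over (angle between any of socket, plug, jar, bearing's own z axis and vertical above 0.5 rad).
It also fails if it takes over 38 s, if anything falls off the work surface, if the arm or the gripper's body presses on something with over 40 N, if the wrist force passes 120 N, or if a joint passes its speed limit or range.

## Working session

There is one attempt and no reset: what is moved stays moved. The work goes in short steps, Python scripts to look and compute and a tool call to move; the robot and the scene stay as the last step left them, time stands still between calls to the robot, and variables do not carry over. Pictures are saved under pics/ and viewed, at most 10 in all, crops included, and the job is handed in when it is done.

Besides the shell and the picture viewer there is one more tool, called as name(argument=value, ...) on one line, values as JSON. arm_command: Moves the arm, as the interface text tells. Its arguments: {"type":"object","properties":{"series":{"type":"array"},"fingers":{"type":"number"},"grip_force":{"type":"number"}},"required":["series"]}

```bash
mkdir -p pics; python3 - <<'E'
from workcell import ctrl, capture, camera_params
import cv2
s=ctrl.observe();print(s)
for n in("scene","side"):
    cv2.imwrite(f"pics/{n}0.png",capture(n)[:,:,::-1]);print(n,camera_params(n))
print(camera_params("wrist"))
E
```

```text
{'t': 0.0, 'joint_pos': array([ 1.29048365,  0.615926  , -0.01265602,  1.42488992,  0.00808011,
        1.10339221, -0.04039516]), 'qd': array([-0.0007722 ,  0.00137638, -0.00180624,  0.00019679,  0.00207978,
        0.00251283, -0.00078012]), 'effort': array([-6.46234039e-04, -4.58929896e+01,  2.09381059e-01, -1.65742868e+01,
       -6.09541638e-02,  2.05424469e-02,  2.34725321e-04]), 'ee_pos': array([ 0.16305442, -0.6284204 ,  0.22547961]), 'ee_rot': array([ 9.91951381e-01,  1.26612838e-01, -1.60616477e-04, -1.27309905e-03]), 'force': array([ 0.23504286, -0.05921749, -0.4111383 ]), 'wrist_torque': array([-0.01500891, -0.03476947, -0.01389838]), 'gripper_force': 0.0, 'opening': 0.09326941710841635}
scene {'fx': 483.55134134029225, 'fy': 483.55134134029225, 'cx': 313.1957697354383, 'cy': 235.4552435359232, 'position': array([1.18304797, 0.60146021, 0.64647908]), 'orientation': array([ 0.41807117,  0.77953678, -0.4123832 , -0.21789678])}
side {'fx': 487.489173318098, 'fy': 487.489173318098, 'cx': 313.5927936984775, 'cy': 237.93719149705396, 'position': array([ 0.34065108, -0.4822473 ,  0.68611317]), 'orientation': array([ 0.89799816, -0.14727354,  0.07697484, -0.40741219])}
{'fx': 333.13176063260755, 'fy': 333.13176063260755, 'cx': 320.38883236104203, 'cy': 235.5091682996633, 'hand_eye': array([[ 3.79793446e-05, -9.53574032e-01, -3.01158702e-01,
         8.40481298e-02],
       [ 9.99999797e-01, -1.55110551e-04,  6.17245090e-04,
         1.33420808e-03],
       [-6.35301782e-04, -3.01158664e-01,  9.53573833e-01,
        -1.58856753e-01],
       [ 0.00000000e+00,  0.00000000e+00,  0.00000000e+00,
         1.00000000e+00]])}
```

View pics/scene0.png

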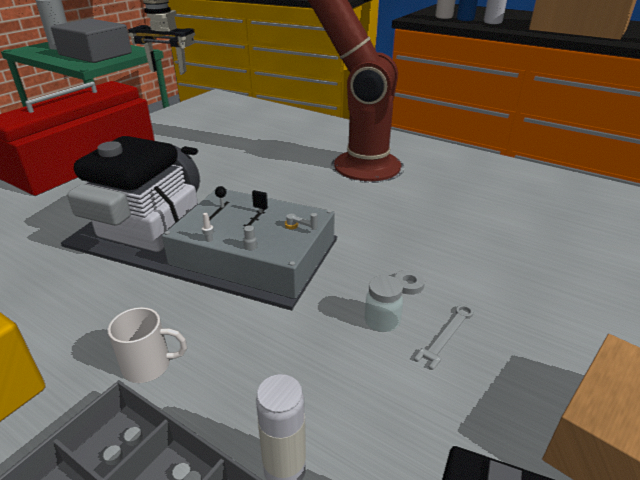

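View pics/side0.png

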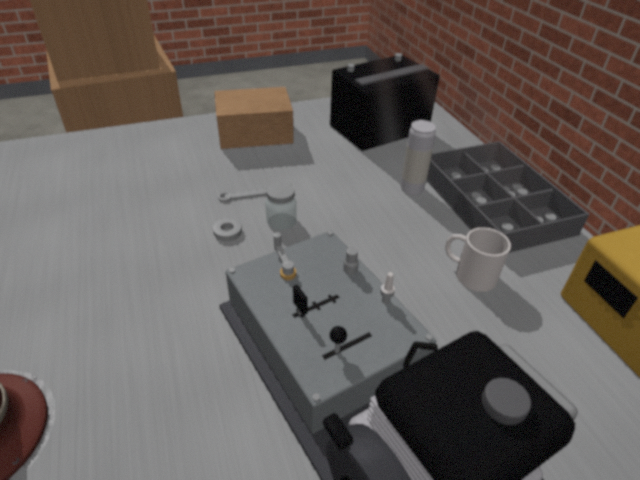

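The scene view shows the console with the tap post near (313,217), paddle (260,200), ball (221,192), socket (250,236) and plug (207,225). The side view shows the post near (277,240), paddle (300,298) and ball (338,334). I'll enlarge both.

```bash
python3 - <<'E'
import cv2
a=cv2.imread("pics/scene0.png")[175:310,160:345];cv2.imwrite("pics/sc1.png",cv2.resize(a,None,fx=4,fy=4,interpolation=cv2.INTER_CUBIC))
a=cv2.imread("pics/side0.png")[225:425,215:445];cv2.imwrite("pics/sd1.png",cv2.resize(a,None,fx=3,fy=3,interpolation=cv2.INTER_CUBIC))
E
```

```text
(no output)
```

View pics/sc1.png

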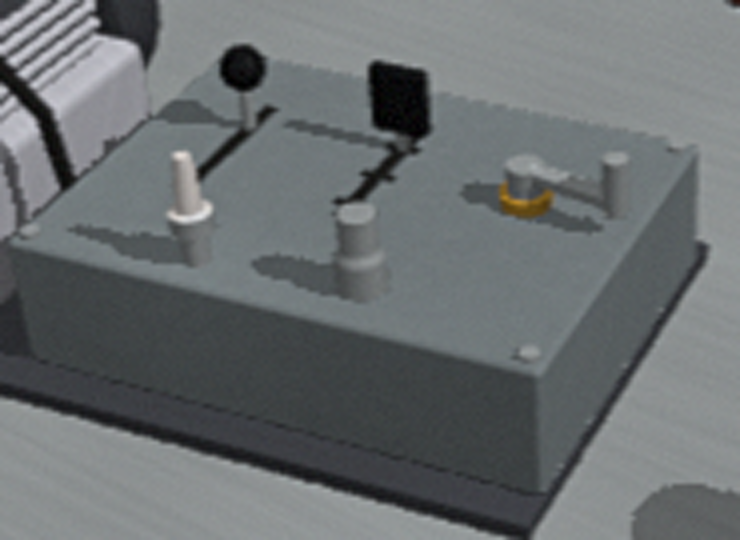

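View pics/sd1.png

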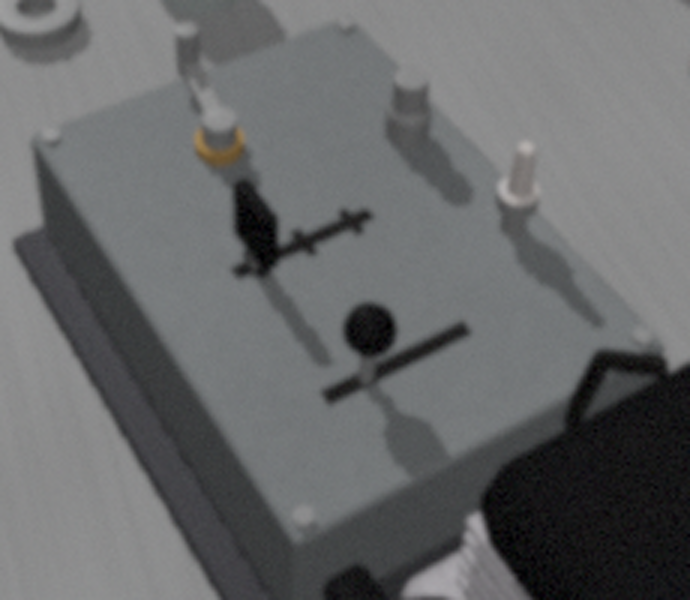

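Scene crop: console top corners (540,375), (12,247), (698,150); post top (615,157), ball (242,67), paddle top (400,68), socket top (357,212), plug top (181,155). Side crop: corners (352,22), (38,143), (292,545); post top (187,28), ball (370,329), paddle top (257,205), socket top (411,75), plug top (526,147).

```bash
cat > h.py <<'E'
import numpy as np
from scipy.spatial.transform import Rotation as R
from scipy.optimize import least_squares
from workcell import ctrl, capture, camera_params
def proj(c,P):
    p=R.from_quat(c["orientation"]).inv().apply(np.atleast_2d(P)-c["position"])
    return np.c_[c["fx"]*p[:,0]/p[:,2]+c["cx"],c["fy"]*p[:,1]/p[:,2]+c["cy"]]
E
python3 - <<'E'
from h import *
C=camera_params("scene"),camera_params("side")
sc=np.array([(540,375),(12,247),(698,150),(615,157),(242,67),(400,68),(357,212),(181,155)])/4-.375+[160,175]
sd=np.array([(352,22),(38,143),(292,545),(187,28),(370,329),(257,205),(411,75),(526,147)])/3-.33+[215,225]
def model(v):
    x,y,th,a,q,tb,sx,sy,px,py=v
    c={'pp':(.11,.15,.09),'pm':(.11,-.15,.09),'mp':(-.11,.15,.09),'mm':(-.11,-.15,.09)}
    o=[(-.02+.055*np.sin(a),.085+.055*np.cos(a),.136),(tb,-.09,.128),(-.045+q,0,.141),(sx,sy,.135),(px,py,.152)]
    W=lambda L:R.from_euler('z',th).apply(np.array(L))+[x,y,0]
    return W([c['pp'],c['pm'],c['mp']]+o),W([c['pp'],c['mp'],c['mm']]+o)
def res(v):
    A,B=model(v);return np.r_[proj(C[0],A)-sc,proj(C[1],B)-sd].ravel()
r=min((least_squares(res,[.6,-.1,t,.1,0,0,.09,.04,.09,-.05],loss='soft_l1') for t in(-.6,0,.6)),key=lambda r:r.cost)
print(np.round(r.x,4),r.cost);print(np.round(r.fun.reshape(-1,2),1).tolist())
A,_=model(r.x);print(np.round(A[3:],4))
E
```

```text
[ 5.398e-01  7.700e-03  2.015e-01  1.482e-01 -2.000e-04 -3.360e-02
  7.910e-02  4.300e-02  8.850e-02 -4.710e-02] 14.721472689605982
[[-0.9, -0.4], [-2.6, -2.1], [0.4, -1.7], [-0.3, -0.3], [-0.1, 0.0], [-1.0, -0.4], [-0.2, -0.2], [-0.1, -0.2], [-0.0, -3.4], [-2.9, -3.6], [0.7, 0.1], [-0.1, -0.2], [-0.1, -0.1], [-0.6, -2.6], [-0.1, -0.2], [-0.0, -0.1]]
[[ 0.5002  0.1419  0.136 ]
 [ 0.5249 -0.0872  0.128 ]
 [ 0.4955 -0.0013  0.141 ]
 [ 0.6087  0.0657  0.135 ]
 [ 0.6359 -0.0207  0.152 ]]
```

arm_command(series=[[[30, -8, -25], [0, 0, 1]], [[65, -16, -50], [0, 0, 2]], [[100, -24, -75], [0, 0, 3]], [[135, -32, -100], [0, 0, 3]], [[170, -40, -120], [0, 0, 3]]], fingers=0, grip_force=20)

```text
t: 0.52
ee_pos: [0.3141, -0.5493, 0.3451]
ee_rot: [0.995, 0.1, -0.0, 0.0]
force: [0.1, -1.5, -0.1]
opening: 0.0642
gripper_force: 0.0
```

arm_command(series=[[[20, -36, 0], [0, 0, 0]], [[40, -72, 0], [0, 0, 0]], [[60, -108, 0], [0, 0, 0]], [[80, -144, 0], [0, 0, 0]], [[100, -180, 0], [0, 0, 0]]])

```text
t: 0.93
ee_pos: [0.3754, -0.3514, 0.3435]
ee_rot: [0.995, 0.101, -0.0, -0.0]
force: [0.1, -0.4, -0.6]
opening: 0.031
gripper_force: 0.0
```

arm_command(series=[[[20, -36, 0], [0, 0, 0]], [[40, -72, 0], [0, 0, 0]], [[60, -108, 0], [0, 0, 0]], [[80, -144, 0], [0, 0, 0]], [[100, -180, 0], [0, 0, 0]]])

```text
t: 1.35
ee_pos: [0.4371, -0.1553, 0.3437]
ee_rot: [0.995, 0.1, -0.0, -0.0]
force: [1.6, 0.2, 0.3]
opening: 0.0016
gripper_force: 0.0
```

arm_command(series=[[[12, -40, 0], [0, 0, 0]], [[24, -80, 0], [0, 0, 0]], [[36, -120, 0], [0, 0, 0]], [[48, -160, 0], [0, 0, 0]], [[60, -200, 0], [0, 0, 0]]])

```text
t: 1.77
ee_pos: [0.4554, 0.0521, 0.3437]
ee_rot: [0.995, 0.1, -0.0, 0.0]
force: [1.1, 0.6, -1.4]
opening: 0.0003
gripper_force: 0.0
```

```bash
python3 - <<'E'
from h import *
import cv2
s=ctrl.observe();im=capture("wrist")[:,:,::-1];cv2.imwrite("pics/w1.png",im)
print(s["ee_pos"],s["ee_rot"])
H=camera_params("wrist")["hand_eye"];np.savez("w1.npz",p=s["ee_pos"],q=s["ee_rot"])
c=camera_params("wrist");T=R.from_quat(s["ee_rot"])
c["position"]=T.apply(H[:3,3])+s["ee_pos"];c["orientation"]=(T*R.from_matrix(H[:3,:3])).as_quat()
E=R.from_euler('z',.2015).apply([(-.02+.055*np.sin(.148),.085+.055*np.cos(.148),.136),(-.0336,-.09,.128),(-.045,0,.141),(.0791,.043,.135),(.0885,-.0471,.152),(.11,.15,.09),(-.11,.15,.09),(.11,-.15,.09)])+[.5398,.0077,0]
print(np.round(proj(c,E)))
E
```

```text
[0.45541209 0.05207819 0.34373906] [ 9.94943954e-01  1.00431450e-01 -1.94339284e-04  1.18799710e-04]
[[245. 152.]
 [454. 172.]
 [375. 184.]
 [336.  57.]
 [434.  42.]
 [237.  34.]
 [250. 228.]
 [512.  34.]]
```

View pics/w1.png

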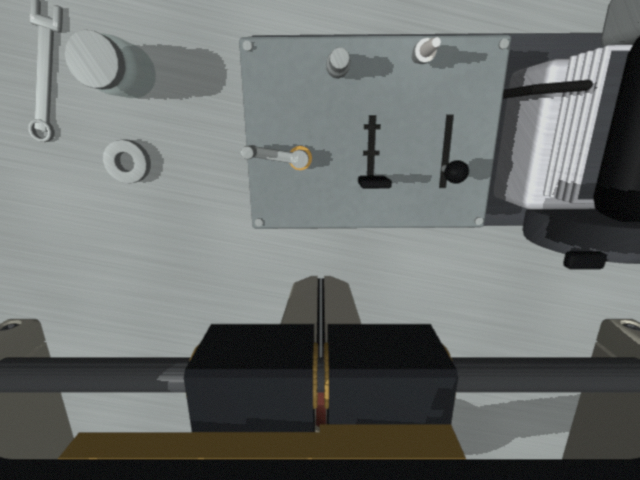

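The wrist view agrees with the fit to a few pixels (post (247,152), paddle (375,181), ball (457,171)). Going down behind the post.

arm_command(series=[[[12, -28, 0], [0, 0, 0]], [[25, -56, 10], [0, 0, 0]], [[34, -79, 30], [0, 0, 0]], [[34, -79, 60], [0, 0, 0]], [[34, -79, 100], [0, 0, 0]]])

```text
t: 2.23
ee_pos: [0.4749, 0.1371, 0.2445]
ee_rot: [0.995, 0.103, 0.003, -0.001]
force: [0.8, -0.2, -1.0]
opening: 0.0002
gripper_force: 0.0
```

arm_command(series=[[[0, 0, 35], [0, 0, 0]], [[0, 0, 60], [0, 0, 0]], [[0, 0, 80], [0, 0, 0]], [[0, 0, 90], [0, 0, 0]], [[0, 0, 90], [0, 0, 0]]])

```text
t: 2.65
ee_pos: [0.4715, 0.1334, 0.1512]
ee_rot: [0.995, 0.101, -0.003, 0.001]
force: [-1.1, -0.7, 0.4]
opening: 0.0004
gripper_force: 0.0
```

arm_command(series=[[[0, 0, 10], [0, 0, 0]], [[0, 0, 20], [0, 0, 0]], [[0, 0, 25], [0, 0, 0]], [[0, 0, 25], [0, 0, 0]]])

```text
t: 2.98
ee_pos: [0.4732, 0.1341, 0.1286]
ee_rot: [0.995, 0.101, -0.001, 0.0]
force: [-1.1, -0.5, 0.4]
opening: 0.0007
gripper_force: 0.0
```

arm_command(series=[[[10, 0, 0], [0, 0, 0]], [[20, 1, 0], [0, 0, 0]], [[30, 4, 0], [0, 0, 0]], [[40, 8, 0], [0, 0, 0]], [[50, 14, 0], [0, 0, 0]]])

```text
t: 3.4
ee_pos: [0.5227, 0.1287, 0.1292]
ee_rot: [0.995, 0.101, -0.004, 0.002]
force: [-6.2, -5.4, 5.4]
opening: 0.0003
gripper_force: 4.2
```

arm_command(series=[[[-20, 0, 0], [0, 0, 0]], [[-25, -25, 0], [0, 0, 0]], [[-20, -50, 0], [0, 0, 0]], [[5, -52, 0], [0, 0, 0]], [[23, -52, 0], [0, 0, 0]]])

```text
t: 3.82
ee_pos: [0.5381, 0.1895, 0.1305]
ee_rot: [0.995, 0.103, 0.001, -0.001]
force: [0.4, -0.0, -0.2]
opening: 0.0003
gripper_force: 0.0
```

```bash
python3 - <<'E'
from h import *
import cv2
for n in("scene","side"):
    im=capture(n)[:,:,::-1]
    a=im[175:275,180:380] if n=="scene" else im[160:280,215:415]
    globals()[n]=cv2.resize(a,(800,400) if n=="scene" else (500,300),interpolation=cv2.INTER_CUBIC)
cv2.imwrite("pics/c2.png",scene)
p=ctrl.observe()["ee_pos"];print(p,R.from_euler('z',-.2015).apply(p-[.5398,.0077,0]))
E
```

```text
[0.54062383 0.18729758 0.12999316] [0.03675168 0.17579899 0.12999316]
```

View pics/c2.png

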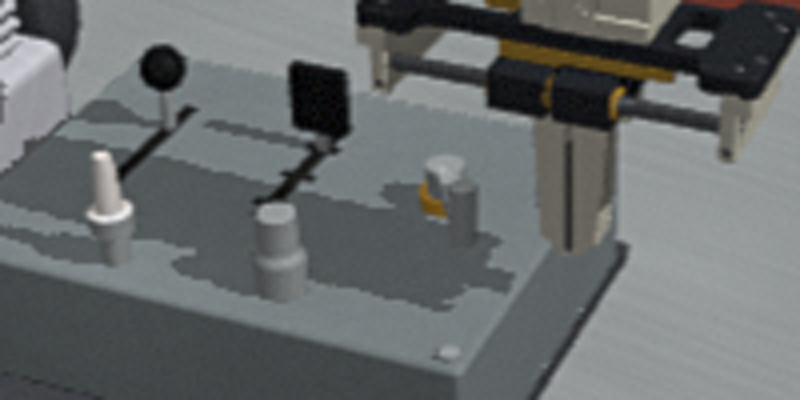

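The post has swung to about (463,190), roughly 1 rad, and the closed fingers stand on its +y side. I'll push it sideways to the stop.

arm_command(series=[[[-3, 15, 2], [0, 0, 0]], [[-3, 30, 3], [0, 0, 0]], [[-3, 42, 3], [0, 0, 0]], [[-3, 50, 3], [0, 0, 0]], [[-3, 56, 3], [0, 0, 0]]])

```text
t: 4.33
ee_pos: [0.5466, 0.1311, 0.1268]
ee_rot: [0.995, 0.1, 0.001, -0.001]
force: [1.9, 2.3, 0.2]
opening: 0.0003
gripper_force: 1.2
```

arm_command(series=[[[0, 2, 0], [0, 0, 0]], [[0, 4, 0], [0, 0, 0]], [[0, 4, 0], [0, 0, 0]], [[0, 4, 0], [0, 0, 0]]])

```text
t: 4.67
ee_pos: [0.5464, 0.1278, 0.1262]
ee_rot: [0.995, 0.101, 0.0, -0.0]
force: [0.2, 2.5, 2.7]
opening: 0.0008
gripper_force: 1.5
```

arm_command(series=[[[0, 2, 0], [0, 0, 0]], [[0, 4, 0], [0, 0, 0]], [[0, 4, 0], [0, 0, 0]]])

```text
t: 4.92
ee_pos: [0.5464, 0.1276, 0.1263]
ee_rot: [0.995, 0.102, 0.0, -0.003]
force: [-2.0, 8.1, 2.4]
opening: 0.0005
gripper_force: 4.1
```

arm_command(series=[[[0, 2, 0], [0, 0, 0]], [[0, 3, 0], [0, 0, 0]], [[0, 3, 0], [0, 0, 0]]])

```text
t: 5.17
ee_pos: [0.5465, 0.1275, 0.1264]
ee_rot: [0.995, 0.103, 0.0, -0.005]
force: [-2.1, 13.1, 2.5]
opening: 0.0002
gripper_force: 5.9
```

Force has climbed to 13 N with no further motion, so it's at the stop. Backing off, then over to behind the choke.

arm_command(series=[[[0, -12, 0], [0, 0, 0]], [[0, -25, -5], [0, 0, 0]], [[-10, -25, -35], [0, 0, 0]], [[-40, -20, -60], [0, 0, 0]], [[-70, 0, -60], [0, 0, 0]]])

```text
t: 5.58
ee_pos: [0.4809, 0.11, 0.1897]
ee_rot: [0.995, 0.104, 0.004, -0.001]
force: [-0.2, -0.2, 0.2]
opening: 0.0005
gripper_force: 0.0
```

arm_command(series=[[[-20, 25, 0], [0, 0, 0]], [[-35, 55, 0], [0, 0, 0]], [[-35, 85, 0], [0, 0, 0]], [[-35, 109, 0], [0, 0, 0]], [[-35, 109, 0], [0, 0, 0]]])

```text
t: 6.0
ee_pos: [0.4664, -0.0149, 0.1857]
ee_rot: [0.995, 0.095, -0.001, 0.003]
force: [0.7, 0.2, -0.2]
opening: 0.0004
gripper_force: 0.0
```

```bash
python3 - <<'E'
from h import *
import cv2
cv2.imwrite("pics/w3.png",capture("wrist")[:,:,::-1])
p=ctrl.observe()["ee_pos"];print(p,R.from_euler('z',-.2015).apply(p-[.5398,.0077,0]))
E
```

```text
[ 0.46623524 -0.01168181  0.18569323] [-0.07595542 -0.00426648  0.18569323]
```

View pics/w3.png

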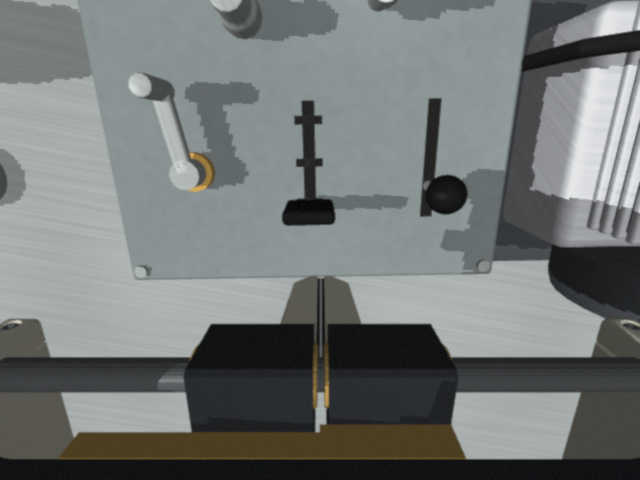

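The handle points along +x; the paddle (308,212) is still at the open end, with the fingers behind it. Descending and pushing.

arm_command(series=[[[0, -4, 20], [0, 0, 0]], [[0, -4, 40], [0, 0, 0]], [[0, -4, 55], [0, 0, 0]], [[0, -4, 62], [0, 0, 0]], [[0, -4, 62], [0, 0, 0]]])

```text
t: 6.47
ee_pos: [0.4645, -0.0031, 0.1225]
ee_rot: [0.995, 0.101, -0.002, -0.0]
force: [0.1, 0.6, -0.4]
opening: 0.0007
gripper_force: 0.0
```

arm_command(series=[[[10, 0, 0], [0, 0, 0]], [[20, 0, 0], [0, 0, 0]], [[30, 0, 0], [0, 0, 0]], [[40, 0, 0], [0, 0, 0]], [[50, 0, 0], [0, 0, 0]]])

```text
t: 6.88
ee_pos: [0.5144, 0.0065, 0.1247]
ee_rot: [0.995, 0.101, -0.001, 0.0]
force: [-4.1, -1.0, 1.0]
opening: 0.0003
gripper_force: 1.2
```

arm_command(series=[[[8, 0, 0], [0, 0, 0]], [[16, 0, 0], [0, 0, 0]], [[22, 0, 0], [0, 0, 0]], [[27, 0, 0], [0, 0, 0]], [[27, 0, 0], [0, 0, 0]]])

```text
t: 7.3
ee_pos: [0.5401, 0.0116, 0.1239]
ee_rot: [0.995, 0.101, -0.002, 0.0]
force: [-3.9, -0.4, 3.1]
opening: 0.0001
gripper_force: 2.2
```

arm_command(series=[[[3, 0, 0], [0, 0, 0]], [[5, 0, 0], [0, 0, 0]], [[5, 0, 0], [0, 0, 0]]])

```text
t: 7.55
ee_pos: [0.5402, 0.0116, 0.1234]
ee_rot: [0.995, 0.101, -0.007, 0.001]
force: [-11.7, -1.2, 8.6]
opening: 0.0004
gripper_force: 5.9
```

arm_command(series=[[[2, 0, 0], [0, 0, 0]], [[4, 0, 0], [0, 0, 0]], [[4, 0, 0], [0, 0, 0]], [[4, 0, 0], [0, 0, 0]]])

```text
t: 7.88
ee_pos: [0.5404, 0.0116, 0.1232]
ee_rot: [0.995, 0.1, -0.011, 0.001]
force: [-17.7, -1.8, 13.1]
opening: 0.0004
gripper_force: 8.9
```

Firm stop at 18 N (above the 8 N ridge). Withdrawing back, up, then checking.

arm_command(series=[[[-12, 0, 0], [0, 0, 0]], [[-35, 0, 0], [0, 0, 0]], [[-60, 0, -20], [0, 0, 0]], [[-75, 0, -50], [0, 0, 0]], [[-80, 0, -85], [0, 0, 0]]])

```text
t: 8.3
ee_pos: [0.4688, -0.0033, 0.2087]
ee_rot: [0.995, 0.1, -0.002, 0.0]
force: [0.7, 0.8, 0.4]
opening: 0.0006
gripper_force: 0.0
```

arm_command(series=[[[0, 0, -30], [0, 0, 0]], [[0, 0, -40], [0, 0, 0]], [[0, 0, -40], [0, 0, 0]]])

```text
t: 8.55
ee_pos: [0.4748, -0.0023, 0.2526]
ee_rot: [0.995, 0.1, 0.005, 0.0]
force: [0.2, -0.2, 0.3]
opening: 0.0001
gripper_force: 0.0
```

```bash
python3 - <<'E'
from h import *
import cv2
cv2.imwrite("pics/w4.png",capture("wrist")[:,:,::-1])
s=ctrl.observe();T=R.from_quat(s["ee_rot"]);c=camera_params("wrist");H=c["hand_eye"]
c["position"]=T.apply(H[:3,3])+s["ee_pos"];c["orientation"]=(T*R.from_matrix(H[:3,:3])).as_quat()
L=[(-.02+.055*np.sin(a),.085+.055*np.cos(a),.136) for a in(1.25,1.4)]+[(-.015,0,.141),(.015,0,.141),(-.0336,-.09,.128),(.0791,.043,.135),(.0885,-.0471,.152)]
print(s["ee_pos"],s["force"],np.round(proj(c,R.from_euler('z',.2015).apply(L)+[.5398,.0077,0])).tolist())
E
```

```text
[ 0.47337616 -0.00250679  0.25045022] [ 0.24622031  0.09588657 -0.5775255 ] [[190.0, 110.0], [200.0, 108.0], [322.0, 173.0], [323.0, 134.0], [428.0, 193.0], [264.0, 42.0], [393.0, 20.0]]
```

View pics/w4.png

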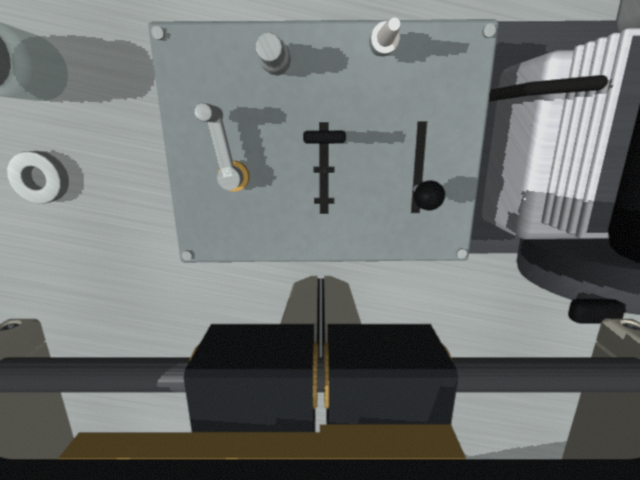

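The post top at (205,111) matches the 1.4 rad prediction. The paddle at (324,137) is at full choke, and the ball, socket and plug haven't moved. Handing in.

```bash
python3 -c "
from workcell import ctrl
print(ctrl.hand_in())"
```

```text
the job is handed in; nothing more can be done
None
```

The fuel tap is at its fully-on stop and the choke at its full-choke stop, the throttle, socket and plug show no movement in the last picture, and the job was handed in at about 8.6 s (no verdict was returned).

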